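# Set the bench load's blank selector by counting clicks

## Task

The legend of the bench load has worn off, so set its blank black knob by feel: turn it gently anticlockwise (seen from above) until it meets its end stop, then clockwise by exactly six clicks. Once it rests there, press the green button fully down and let it come up again to switch the load on. Never force the knob against either end stop, do not press the button before the knob is set, and leave the battery and the parts bins where they lie.

Things in the scene. Friction and masses are not known exactly. Their poses are not given: they have to be found in the camera images.
- load_box: stepped bench load: dark metal box with a grey top panel 66 mm above the bench, 150 (x) x 216 (y) mm, black fins at the back reaching x +101 mm. Heavy, fixed. Origin: centre of the underside, z up, -x is the front. Knob's axis at x -12, y +46 mm, green button at x -12, y -64; red and black binding posts, 31 mm tall over the panel, at x +47, y -50 and -78; all else on the panel under 8 mm
- knob_axis (a point): point on the box, does not turn: on the axis of the selector knob, in the middle of its top face, 98 mm above the bench. The knob is a plain black rubber-fluted cylinder, 42 mm across to grip, 29 mm tall (a skirt 45 mm across in its lowest 4 mm), underside 3 mm above the panel, no pointer, no mark. It turns about the vertical
- knob_foot (a point): point on the box, does not turn: where the knob's axis meets the panel. The knob has ten rests, 22.5 degrees apart, from rest 0 at the anticlockwise end to rest 9 at the clockwise end. It starts in any of rests 2 to 7, and nothing shows in which. Leaving a rest takes about 0.2 N m, 3 degrees on; the torque then falls, is nil half way, and draws the knob into the next rest with about 0.2 N m
- end_stop_low: stop post of the anticlockwise end, hidden in the box, 20 mm from the knob's axis; origin under that axis at bench height. The knob's lug meets it 4.5 degrees beyond rest 0: there the torque does not fall but rises steeply over 0.25 N m; the post must not bear over 35 N (0.65 N m on the knob). Let go, the knob springs back to rest 0; the first click leads to rest 1
- end_stop_high: stop post of the clockwise end, hidden in the box, 4.5 degrees beyond rest 9; otherwise as end_stop_low
- step6_contact: contact stud of rest 6, the wanted one, hidden under the panel, fixed in the box; origin under the knob's axis at bench height. The switch's sprung wiper presses on it with 1 to 2 N while the knob is in rest 6, and not at all in the other rests
- button_axis (a point): point on the box, does not move with the button: on the axis of the green push button, in the middle of its cap's top face while it is up, 88 mm above the bench
- load_button (a joint): travel of the green push button, 24 mm across, in a round black housing 40 mm across and 12 mm tall: 0 = up, 0.006 m = fully down; springs back by itself; takes 1.5 N to start and 5 N at the bottom
- battery_pack: flat black laptop battery, 190 x 62 x 7 mm, lying left of the load box; origin at the centre of its underside
- bin_blue: open blue parts bin, 142 x 107 x 60 mm, at the right
- bin_red: open red parts bin, 142 x 107 x 60 mm, at the right

How it is judged:
On the way, in this order (a step that is already met when the one before it is completed fails the run):
1. the knob is turned back until its lug bears on the anticlockwise end stop (contact force between end_stop_low and anything else above 1.5 N), for 0.04 s.
2. the knob rests six clicks from that stop (contact force between step6_contact and anything else above 0.5 N), for 0.4 s.
3. the green button is pressed fully down with the knob set (value of joint load_button above 0.005 m and contact force between step6_contact and anything else above 0.5 N), for 0.05 s.
At the end, for the whole second after the job is handed in: the knob rests in rest 6, six clicks clockwise of the anticlockwise end (the wiper presses on step6_contact with over 0.5 N), and the green button, having been pressed over 5 mm down after that, is up again to within 1 mm (contact force between step6_contact and anything else above 0.5 N and value of joint load_button below 0.001 m); the robot touches nothing.
It fails at once if the knob is forced against the anticlockwise end stop (over 35 N on the post, about 0.65 N m on the knob) (contact force between end_stop_low and anything else above 35 N).
It fails at once if the knob is forced against the clockwise end stop (over 35 N on the post) (contact force between end_stop_high and anything else above 35 N).
It fails at once if the button is pressed while the knob is not six clicks from the stop (value of joint load_button above 0.003 m and contact force between step6_contact and anything else below 0.2 N).
It fails at once if the battery or a parts bin is shifted over 20 mm (distance of any of battery_pack, bin_blue, bin_red from where it was at the start of the episode above 0.02 m).
It also fails if it takes over 72 s, if anything falls off the work surface, if the arm or the gripper's body presses on something with over 40 N, if the wrist force passes 120 N, or if a joint passes its speed limit or range.

## Robot

A 6-joint arm with a two-finger parallel gripper is mounted at the origin on a cart in front of the work surface, level with it; the furniture and walls round the work are solid. World frame = base frame: x ahead of the robot, y to its left, z up, the work surface at z = 0. Lengths are in m, angles in rad, forces in N, time in s.
With the tool pointing down it reaches from about 0.375 to 0.9 m from the base axis. Payload 3.1 kg.
Tool frame: the origin (TCP) lies on the centre line of the jaws, within the pads' length; the fingertips stand 14 mm ahead of it and the grasp point (between the pads) lies 5 mm behind it; y points along the fingers, z is the direction in which the jaws open and shut, and the axes are right-handed (so a half turn about y gives the same grasp; the last joint's range is limited). The gripper opens to 87 mm and grips with 3 to 60 N. Pads are 19 mm wide; open, the fingers measure 117 mm over their backs; the gripper's body (75 mm by 190 mm) begins 51 mm behind the grasp point.
Start: joints at [-0.178, 0.527, 1.433, -0, 1.181, -0.178], TCP at [0.625, 0, 0.215] pointing down, gripper open.
Joint ranges: [-3.08, 3.08], [-0.75, 2.2], [0.22, 2.44], [-1.43, 4.57], [0, 2.65], [-2.85, 2.85]. Speed limits (rad/s): [2.79, 2.79, 3.14, 3.14, 3.14, 3.14].

## Interface

Orientations are given as a unit quaternion [x, y, z, w].
In Python, from rig import robot, vision gives the robot as it stands.
- The arm moves only by the shell command python3 -m crank 'ROWS' [FORCE]. ROWS is JSON, a list of rows, each a list of 7 numbers: the shift along the tool's x, y, z as a fraction of full scale, then the turn, a rotation vector about the tool's x, y, z as a fraction of full scale, then the gripper command: -1 is shut, 1 is fully open, values between are in proportion. In form: [[x, y, z, wx, wy, wz, grip], ...]. A call has 1 to 10 rows; each row is the pose to reach, as a shift and turn from the pose commanded when the call began, along the tool's axes at that moment, turning the shorter way round; what a row does not reach only later rows make up. Full scale, the value 1, is 50 cm for a shift and pi rad for a turn. A row lasts 1/8 s, in which the tool goes at most 62.5 mm and 10.7 degrees, less where a joint would pass 70% of its speed; a pose out of reach is approached as far as the arm can. A call with a number of a shift or a turn outside -1 to 1 is refused whole. A call with a gripper value outside its range is refused whole. The fingers move at their own pace and stop on an object; FORCE is the grip in N (left out, the last holds). Time passes only in rows, so rows that repeat a pose let the fingers close. It gives the time, the measured TCP pose, the force and the opening at its end, in the units of the state.
- robot.get_obs(): the state, without advancing time (a new reading comes with each control period).
- vision.camera(name): name is "scene" or "side" or "wrist"; returns the picture (384x512x3 uint8, blue, green, red); there is no depth.
- vision.camera_info(name): a dict with "vfov" (degrees; the focal length in pixels is half the picture's height over the tangent of half this angle, whatever the lens; pixels are square), "cx", "cy" (the principal point, pixels), "world_from_camera" (4x4, takes a point from camera to world coordinates); the wrist camera has in their place "tool_from_camera" (4x4, takes a point from camera to tool coordinates, whose origin is the TCP and whose axes are the tool frame's). Camera axes: x right, y up, looking along -z (the intrinsics and any distortion apply to the point x, -y, -z); pixel columns grow to the right and rows downward; lengths in m; the calibration is good to about 2 mm. A picture is of the moment at which its call begins: read the wrist's pose just before it. camera_info takes no time and is no camera call.
- robot.hand_in(): hands the job in, once; it reports no verdict.
The state is a dict: "time": time; "q": joint angles; "joint_velocities": joint speeds; "joint_torque": joint torques, N m; "position": TCP position; "tool_rot": TCP orientation; "ft_force": force on the tool from outside, world axes, zero at the start; "moment": the same for the moment, N m; "grip_width": finger opening in m.
Only numpy, scipy, OpenCV 4.12 (cv2) and the standard library are available. Lean on these libraries where they do the work, as an engineer would, in place of code of your own. Each camera call takes 0.05 s, during which the arm holds its last target.

## Working session

There is one attempt and no reset: what is moved stays moved. The work goes in short steps, Python scripts to look and compute and a shell command to move; the robot and the scene stay as the last step left them, time stands still between calls to the robot, and variables do not carry over. Pictures are saved under pics/ and viewed, and the job is handed in when it is done.

```bash
mkdir -p pics; ls; python3 - <<'E'
from rig import robot, vision
import cv2,json
o=robot.get_obs()
for k,v in o.items(): print(k,v)
for n in ["scene","side","wrist"]:
    print(n,vision.camera_info(n))
    cv2.imwrite(f"pics/{n}0.png",vision.camera(n))
E
```

```text
pics
time 0.0
q [-1.78518067e-01  5.28442348e-01  1.43391362e+00  8.56424233e-06
  1.18135895e+00 -1.78508729e-01]
joint_velocities [ 0.00096242 -0.00085005 -0.00105375  0.00215333 -0.00019014  0.00028688]
joint_torque [-5.45745443e-04 -4.40045428e+01 -1.76593530e+01  6.32597599e-02
  5.83207863e-02 -1.53719384e-04]
position [6.24256335e-01 1.54880783e-04 2.13682669e-01]
tool_rot [-0.50042219  0.50062081 -0.49938492  0.49957094]
ft_force [-0.47173174  0.40998369 -1.60870147]
moment [-0.03498942  0.06325141 -0.00577293]
grip_width 0.08665363466510508
scene {'vfov': 49.57015163485593, 'cx': 256.0576207890062, 'cy': 194.29201267331794, 'world_from_camera': array([[ 0.69970816,  0.43608666, -0.56589479, -0.16621149],
       [-0.71422556,  0.40808819, -0.5686351 , -0.77473178],
       [-0.0170392 ,  0.80205514,  0.59700688,  0.82570676],
       [ 0.        ,  0.        ,  0.        ,  1.        ]])}
side {'vfov': 54.52455416073596, 'cx': 254.9780966999435, 'cy': 194.77807851321163, 'world_from_camera': array([[ 0.97790124,  0.11088045, -0.17724188,  0.37955808],
       [-0.20847438,  0.58097253, -0.78677147, -0.73224758],
       [ 0.01573509,  0.80633519,  0.59124949,  0.59305908],
       [ 0.        ,  0.        ,  0.        ,  1.        ]])}
wrist {'vfov': 68.76077846379303, 'cx': 254.050651427991, 'cy': 191.2820972029459, 'tool_from_camera': array([[-4.24691996e-04, -9.67152397e-01, -2.54196895e-01,
        -6.86500095e-02],
       [ 2.81572182e-04,  2.54196792e-01, -9.67152476e-01,
        -1.69831075e-01],
       [ 9.99999870e-01, -4.82316690e-04,  1.64367867e-04,
         5.88776070e-04],
       [ 0.00000000e+00,  0.00000000e+00,  0.00000000e+00,
         1.00000000e+00]])}
```

View pics/scene0.png

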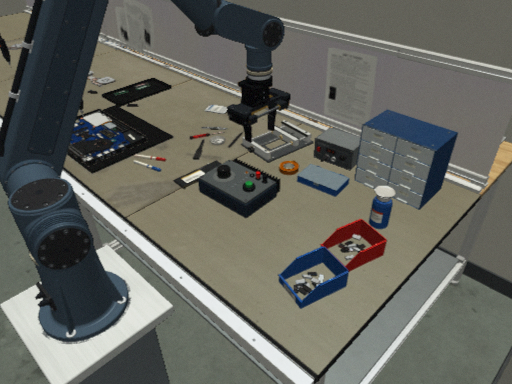

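View pics/side0.png

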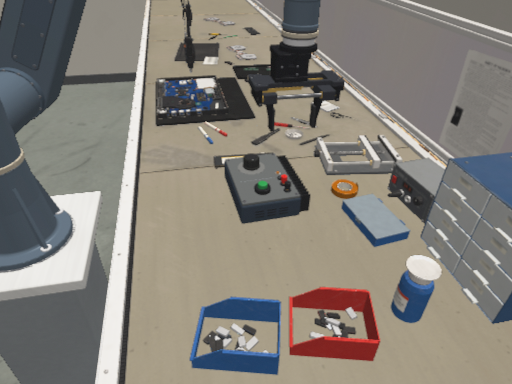

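View pics/wrist0.png

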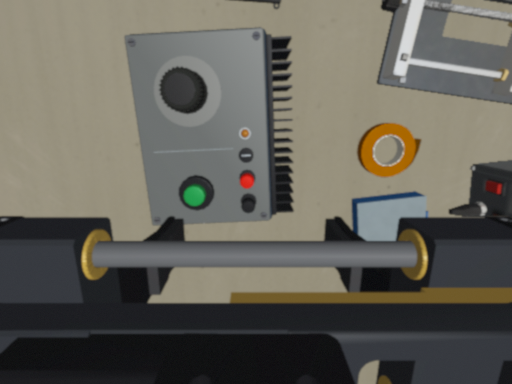

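```bash
cat > h.py <<'E'
import numpy as np, cv2
from scipy.spatial.transform import Rotation as R
from rig import robot, vision
def T_wrist():
    o=robot.get_obs(); T=np.eye(4); T[:3,:3]=R.from_quat(o['tool_rot']).as_matrix(); T[:3,3]=o['position']; return T
def ray(uv,name,Tw=None):
    ci=vision.camera_info(name); f=192/np.tan(np.radians(ci['vfov']/2))
    M=ci['world_from_camera'] if name!='wrist' else Tw@ci['tool_from_camera']
    d=M[:3,:3]@np.array([(uv[0]-ci['cx'])/f,-(uv[1]-ci['cy'])/f,-1]); return M[:3,3],d
def onz(uv,name,z,Tw=None):
    p,d=ray(uv,name,Tw); return p+d*(z-p[2])/d[2]
E
python3 - <<'E'
from h import *
T=T_wrist(); print(T.round(3))
for n in ['wrist','side','scene']:
    im=cv2.imread(f'pics/{n}0.png'); hsv=cv2.cvtColor(im,cv2.COLOR_BGR2HSV)
    m=cv2.inRange(hsv,(50,130,60),(85,255,255))
    c=max(cv2.findContours(m,0,2)[0],key=cv2.contourArea)
    (u,v),r=cv2.minEnclosingCircle(c); print(n,'green',u,v,r,onz((u,v),n,.088,T))
im=cv2.imread('pics/wrist0.png'); hsv=cv2.cvtColor(im,cv2.COLOR_BGR2HSV)
for n,box in (('panel',0),):
    g=cv2.cvtColor(im,cv2.COLOR_BGR2GRAY)
    print(hsv[60,145],hsv[130,170],hsv[90,185],hsv[180,235],hsv[75,160],hsv[120,110])
for uv in [(126,37),(264,28),(271,220),(152,223)]: print(onz(uv,'wrist',.066,T))
k=cv2.inRange(hsv,(0,0,0),(180,255,50)); k[:, :150]=0;k[:,225:]=0;k[:55]=0;k[130:]=0
c=max(cv2.findContours(k,0,2)[0],key=cv2.contourArea); print(cv2.boundingRect(c),cv2.fitEllipse(c)); 
cv2.imwrite('pics/crop.png',cv2.resize(im[20:230,110:290],None,fx=2.8,fy=2.8,interpolation=cv2.INTER_CUBIC))
E
```

```text
[[-0.    -0.002  1.     0.624]
 [-1.     0.    -0.     0.   ]
 [-0.    -1.    -0.002  0.214]
 [ 0.     0.     0.     1.   ]]
wrist green 194.08139038085938 194.7558135986328 11.546622276306152 [ 0.55917697 -0.01289555  0.088     ]
side green 262.3333435058594 185.0 4.772697448730469 [ 0.5563587  -0.02497575  0.088     ]
scene green 248.5 183.5 3.5356338024139404 [ 0.55691088 -0.01610916  0.088     ]
[ 83   9 114] [ 90   7 113] [120   4  61] [ 83   9 115] [ 45   4 133] [ 23  41 154]
[0.49355072 0.14850409 0.066     ]
[0.63475033 0.15675299 0.066     ]
[ 0.645122   -0.05037763  0.066     ]
[ 0.50152416 -0.0543897   0.066     ]
(161, 68, 45, 45) ((183.3284454345703, 90.03459930419922), (40.495025634765625, 46.75922775268555), 128.96719360351562)
```

View pics/crop.png

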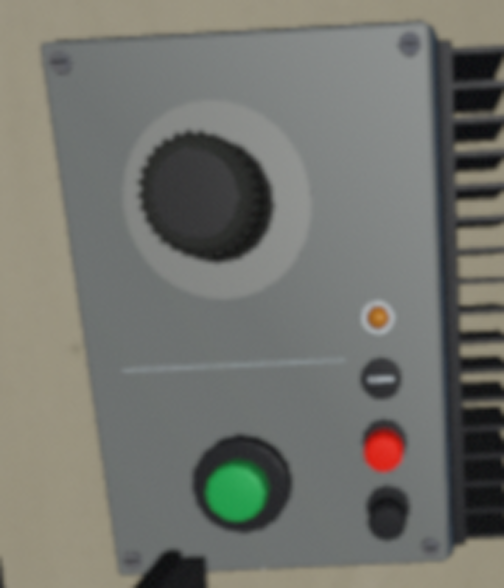

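```bash
python3 -m crank '[[0,0,-0.06,0,0,0,1],[0,0,-0.12,0,0,0,1],[0,0,-0.12,0,0,0,1],[0,0,-0.12,0,0,0,1]]' 15; python3 - <<'E'
from h import *
T=T_wrist(); print(T.round(4)); im=vision.camera('wrist'); cv2.imwrite('pics/w1.png',im); np.save('T1.npy',T)
hsv=cv2.cvtColor(im,cv2.COLOR_BGR2HSV)
m=cv2.inRange(hsv,(50,130,60),(85,255,255))
c=max(cv2.findContours(m,0,2)[0],key=cv2.contourArea)
(u,v),r=cv2.minEnclosingCircle(c); print('green',u,v,r,onz((u,v),'wrist',.088,T))
cv2.imwrite('pics/crop1.png',cv2.resize(im[0:240,150:400],None,fx=2.4,fy=2.4,interpolation=cv2.INTER_CUBIC))
s=vision.camera('side');cv2.imwrite('pics/s1.png',cv2.resize(s[130:250,190:350],None,fx=5,fy=5,interpolation=cv2.INTER_CUBIC))
E
```

```text
time: 0.65
position: [0.5661, -0.0002, 0.2149]
tool_rot: [0.5, -0.5, 0.501, -0.5]
ft_force: [0.7, -0.3, 0.2]
grip_width: 0.0871
[[-1.000e-04  1.800e-03  1.000e+00  5.661e-01]
 [-1.000e+00 -3.000e-04 -1.000e-04 -2.000e-04]
 [ 3.000e-04 -1.000e+00  1.800e-03  2.149e-01]
 [ 0.000e+00  0.000e+00  0.000e+00  1.000e+00]]
green 246.0 194.40625 11.157050132751465 [ 0.55806041 -0.01308706  0.088     ]
```

View pics/crop1.png

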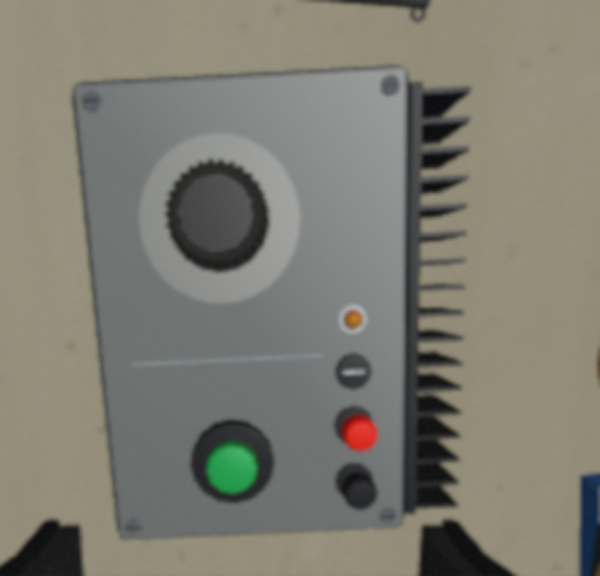

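View pics/s1.png

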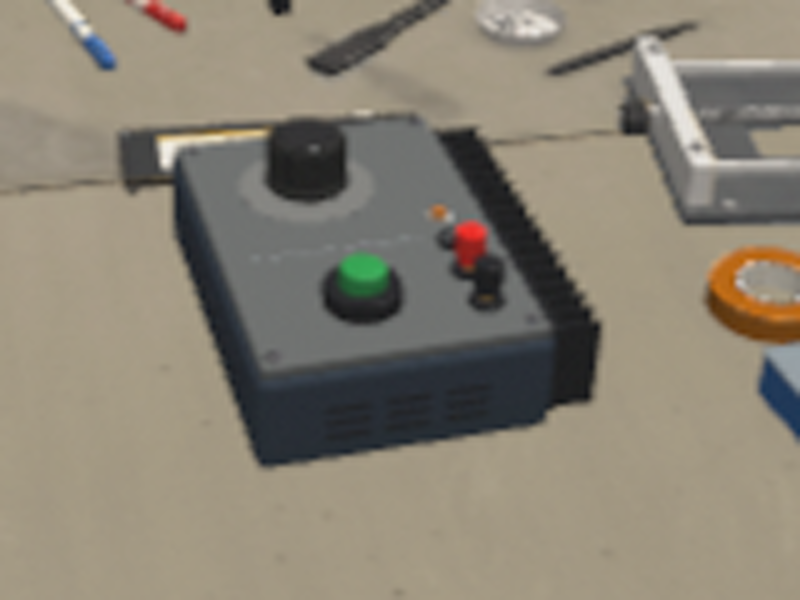

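```bash
python3 - <<'E'
from h import *
T=np.load('T1.npy')
im=cv2.imread('pics/w1.png');hsv=cv2.cvtColor(im,cv2.COLOR_BGR2HSV)
def cen(m,name,z,box):
    k=np.zeros_like(m); x0,y0,x1,y1=box; k[y0:y1,x0:x1]=m[y0:y1,x0:x1]
    c=cv2.convexHull(max(cv2.findContours(k,0,2)[0],key=cv2.contourArea)); e=cv2.fitEllipse(c); print(name,np.round(e[0],1),np.round(e[1],1),onz(e[0],'wrist',z,T).round(4)); return onz(e[0],'wrist',z,T)
k=cv2.inRange(hsv,(0,0,0),(180,255,85))
K=cen(k,'knobtop',.098,(205,50,280,125))
v=cv2.inRange(hsv,(0,0,124),(80,255,255))
F=cen(v,'disc',.066,(200,50,280,130))
H=cen(k,'housing',.078,(220,165,275,215))
G=cen(cv2.inRange(hsv,(50,130,60),(85,255,255)),'green',.088,(200,150,300,220))
d=K-G; print(np.hypot(*d[:2]),np.degrees(np.arctan2(-d[0],d[1])))
P=[onz(((a/2.4)+150,b/2.4),'wrist',.066,T)[:2].round(4) for a,b in [(74,85),(408,67),(402,526),(121,538)]]
print(P, np.mean(P,0))
for z in (.088,):
    print(onz((190+365/5,130+265/5),'side',z))
print('side knob top',onz((190+308/5,130+135/5),'side',.098), 'foot', onz((190+307/5,130+188/5),'side',.066))
E
```

```text
knobtop [240.1  89.6] [41.5 45.7] [0.5534 0.0945 0.098 ]
disc [253.   86.1] [ 89.  100.8] [0.5658 0.1009 0.066 ]
housing [246.3 191.8] [34.5 35. ] [ 0.5582 -0.0128  0.078 ]
green [246.2 194.5] [21.6 22.1] [ 0.5583 -0.0132  0.088 ]
0.10781570650339303 2.6054235589545405
[array([0.4919, 0.1498]), array([0.6341, 0.1568]), array([ 0.6435, -0.0501]), array([ 0.502 , -0.0565])] [0.567875 0.05    ]
[ 0.55981542 -0.01707407  0.088     ]
side knob top [0.55403862 0.09107668 0.098     ] foot [0.55367166 0.09028092 0.066     ]
```

```bash
python3 -m crank '[[-0.1,0,-0.012,0,0,0,1],[-0.19,0,-0.024,0,0,0,1],[-0.19,0,-0.024,0,0,0,1],[-0.19,0,-0.024,0,0,0,1]]' 15; python3 - <<'E'
from h import *
T=T_wrist(); print(T.round(4),robot.get_obs()['q'].round(3)); im=vision.camera('wrist'); cv2.imwrite('pics/w2.png',im); np.save('T2.npy',T)
hsv=cv2.cvtColor(im,cv2.COLOR_BGR2HSV)
cv2.imwrite('pics/crop2.png',cv2.resize(im[100:300,130:380],None,fx=3,fy=3,interpolation=cv2.INTER_CUBIC))
E
```

```text
time: 1.25
position: [0.5538, 0.0948, 0.2146]
tool_rot: [-0.5, 0.499, -0.5, 0.5]
ft_force: [1.2, -0.5, 0.2]
grip_width: 0.0872
[[ 7.000e-04  7.000e-04  1.000e+00  5.538e-01]
 [-1.000e+00 -6.000e-04  7.000e-04  9.480e-02]
 [ 6.000e-04 -1.000e+00  7.000e-04  2.146e-01]
 [ 0.000e+00  0.000e+00  0.000e+00  1.000e+00]] [-2.900e-02  4.420e-01  1.594e+00 -1.000e-03  1.105e+00 -2.900e-02]
```

View pics/crop2.png

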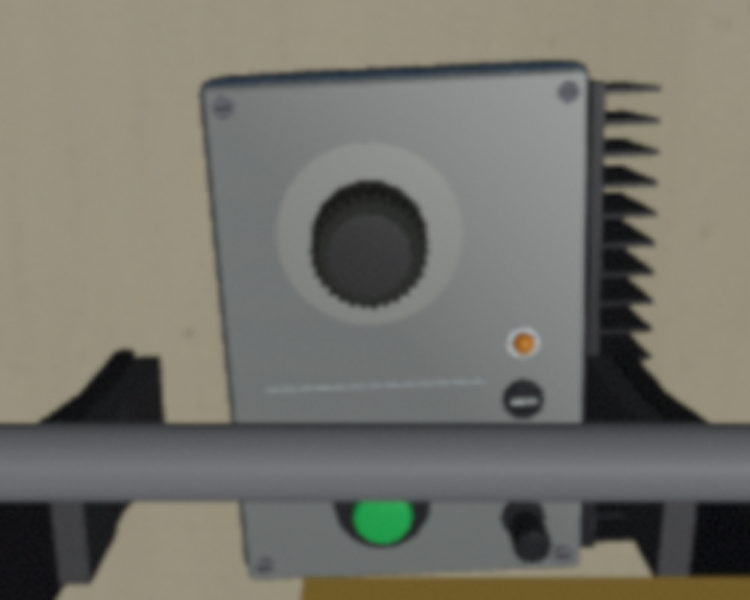

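```bash
python3 - <<'E'
from h import *
T=np.load('T2.npy')
print(onz((253.3,183.7),'wrist',.098,T),onz((253.2,178.2),'wrist',.066,T),'green',onz((130+383/3,100+518/3),'wrist',.088,T))
E
```

```text
[0.55363144 0.09636442 0.098     ] [0.55344782 0.09539734 0.066     ] green [ 0.55882588 -0.01400421  0.088     ]
```

```bash
python3 -m crank '[[-0.001,0.1,0.001,0,0.06,0,1],[-0.001,0.15,0.001,0,0.12,0,1],[-0.001,0.15,0.001,0,0.18,0,1],[-0.001,0.15,0.001,0,0.23,0,1],[-0.001,0.15,0.001,0,0.28,0,1],[-0.001,0.15,0.001,0,0.34,0,1],[-0.001,0.15,0.001,0,0.4,0,1],[-0.001,0.15,0.001,0,0.44,0,1],[-0.001,0.15,0.001,0,0.44,0,1],[-0.001,0.15,0.001,0,0.44,0,1]]' 15; python3 - <<'E'
from h import *
T=T_wrist(); print(T.round(4)); o=robot.get_obs();print(o['q'].round(3),o['moment'],o['ft_force']);
im=vision.camera('wrist'); cv2.imwrite('pics/w3.png',im);np.save('T3.npy',T)
s=vision.camera('side');cv2.imwrite('pics/s3.png',cv2.resize(s[80:230,190:350],None,fx=4,fy=4,interpolation=cv2.INTER_CUBIC))
E
```

```text
time: 2.55
position: [0.5538, 0.0947, 0.1396]
tool_rot: [0.067, -0.704, 0.704, -0.067]
ft_force: [0.2, -0.6, 0.2]
grip_width: 0.0871
[[-9.822e-01  2.000e-04  1.880e-01  5.538e-01]
 [-1.880e-01 -1.000e-04 -9.822e-01  9.470e-02]
 [-2.000e-04 -1.000e+00  1.000e-04  1.396e-01]
 [ 0.000e+00  0.000e+00  0.000e+00  1.000e+00]]
[-0.029  0.543  1.665 -0.     0.934  1.352] [0.073746   0.06158303 0.03145129] [ 0.17461603 -0.57127302  0.18811959]
```

View pics/w3.png

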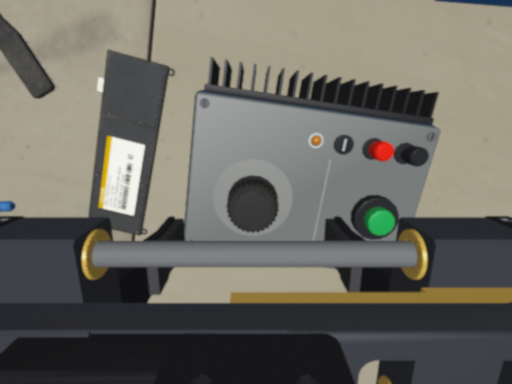

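View pics/s3.png

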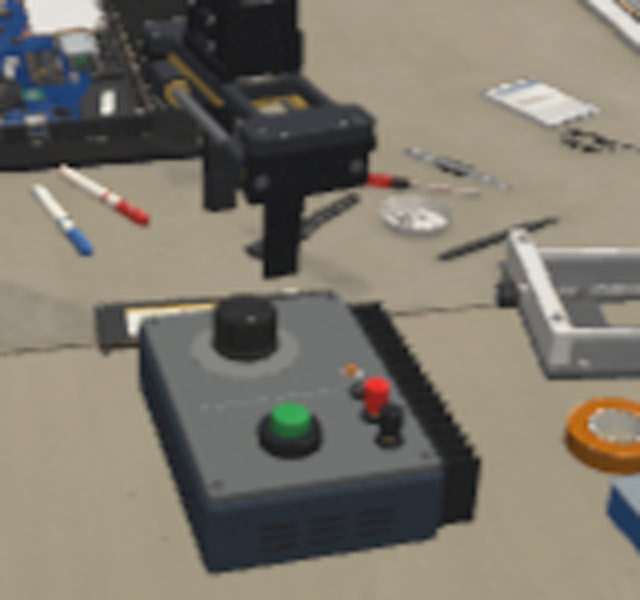

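```bash
python3 - <<'E'
from h import *
T=np.load('T3.npy')
im=cv2.imread('pics/w3.png'); cv2.imwrite('pics/c3.png',cv2.resize(im[150:245,195:315],None,fx=6,fy=6,interpolation=cv2.INTER_CUBIC))
E
```

```text
(no output)
```

View pics/c3.png

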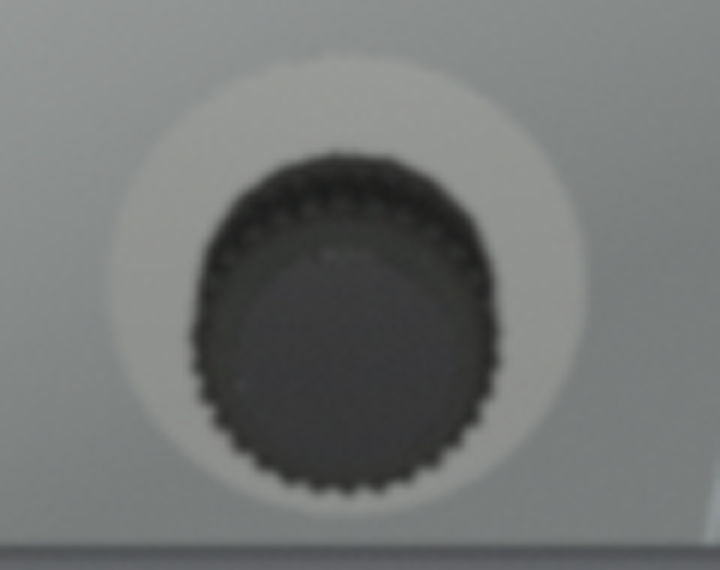

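```bash
python3 - <<'E'
from h import *
T=np.load('T3.npy')
for uv,z in (((252.8,207),.098),((252.8,197.3),.066)):
    p=onz(uv,'wrist',z,T); print(p, T[:3,:3].T@(p-T[:3,3]))
E
```

```text
[0.55502101 0.09520368 0.098     ] [-0.00123696  0.04163595 -0.00023684]
[0.55382487 0.09513243 0.066     ] [-4.30330287e-05  7.36357200e-02 -3.95151205e-04]
```

```bash
python3 -m crank '[[0,0.05,0,0,0,0,1],[0,0.096,0,0,0,0,1],[0,0.096,0,0,0,0,1],[0,0.096,0,0,0,0,1]]' 5; python3 -m crank '[[0,0,0,0,0,0,-1],[0,0,0,0,0,0,-1],[0,0,0,0,0,0,-1],[0,0,0,0,0,0,-1],[0,0,0,0,0,0,-1],[0,0,0,0,0,0,-1]]' 5;python3 - <<'E'
from h import *
o=robot.get_obs();print(o['position'],o['q'].round(3),o['moment'],o['ft_force'],o['grip_width'])
E
```

```text
time: 3.15
position: [0.5541, 0.0955, 0.0922]
tool_rot: [0.066, -0.704, 0.704, -0.067]
ft_force: [0.1, 0.4, 0.8]
grip_width: 0.087
time: 3.9
position: [0.5534, 0.0955, 0.0916]
tool_rot: [-0.067, 0.704, -0.704, 0.067]
ft_force: [-0.8, 1.0, 0.1]
grip_width: 0.035
[0.55344072 0.09551949 0.09161641] [-0.028  0.616  1.699  0.     0.827  1.354] [ 0.04058844  0.12669815 -0.00362552] [-0.77155783  0.96277709  0.13838709] 0.034990878288026814
```

```bash
python3 - <<'E'
from h import *
o=robot.get_obs();print(o['grip_width'])
im=vision.camera('wrist'); cv2.imwrite('pics/w4.png',im)
s=vision.camera('side');cv2.imwrite('pics/s4.png',cv2.resize(s[80:230,190:350],None,fx=4,fy=4,interpolation=cv2.INTER_CUBIC))
s=vision.camera('scene');cv2.imwrite('pics/sc4.png',cv2.resize(s[110:230,180:310],None,fx=4.5,fy=4.5,interpolation=cv2.INTER_CUBIC))
o=robot.get_obs();print(o['grip_width'])
E
```

```text
0.034990878288026814
0.022916010731707813
```

View pics/s4.png

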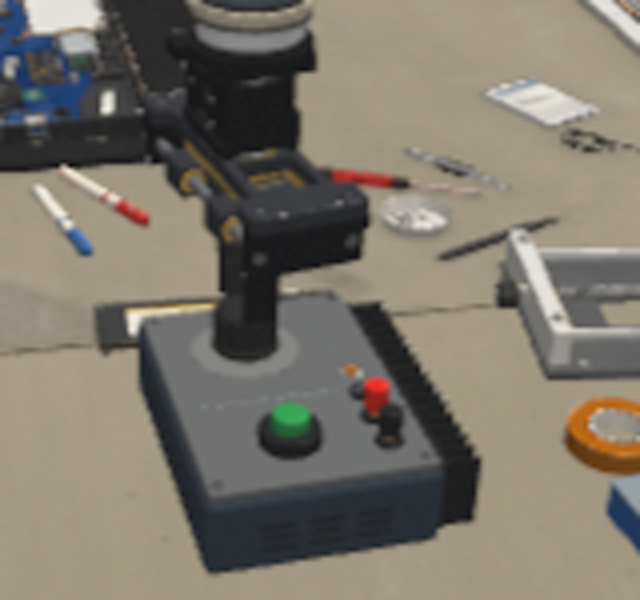

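View pics/sc4.png

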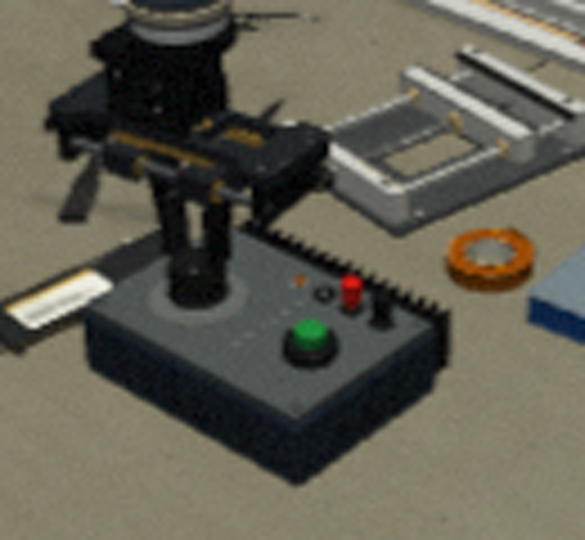

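View pics/w4.png

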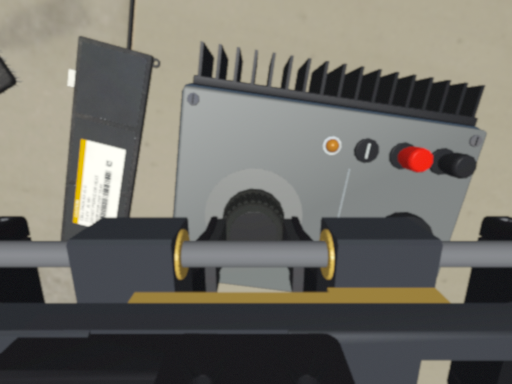

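```bash
python3 -m crank '[[0,0,0,0,0,0,-1],[0,0,0,0,0,0,-1]]' 5;python3 - <<'E'
from h import *
o=robot.get_obs();print(o['time'],o['position'],o['q'].round(3),o['moment'],o['ft_force'],o['grip_width'])
E
```

```text
time: 4.3
position: [0.5535, 0.0955, 0.0916]
tool_rot: [0.067, -0.704, 0.704, -0.067]
ft_force: [0.7, -0.1, -0.4]
grip_width: 0.0043
4.3 [0.55348447 0.09552438 0.09163491] [-0.028  0.616  1.699 -0.     0.827  1.354] [-0.02984798  0.17808838  0.0104235 ] [ 0.65792097 -0.12438695 -0.44822004] 0.004337436070611004
```

```bash
python3 - <<'E'
from h import *
im=vision.camera('wrist'); cv2.imwrite('pics/w5.png',im)
s=vision.camera('side');cv2.imwrite('pics/s5.png',cv2.resize(s[100:190,210:300],None,fx=6,fy=6,interpolation=cv2.INTER_CUBIC))
s=vision.camera('scene');cv2.imwrite('pics/sc5.png',cv2.resize(s[130:190,190:270],None,fx=8,fy=8,interpolation=cv2.INTER_CUBIC))
o=robot.get_obs();print(o['grip_width'])
E
```

```text
0.0007295690813822719
```

View pics/w5.png

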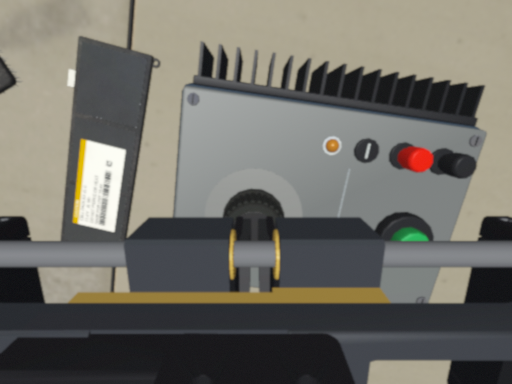

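View pics/s5.png

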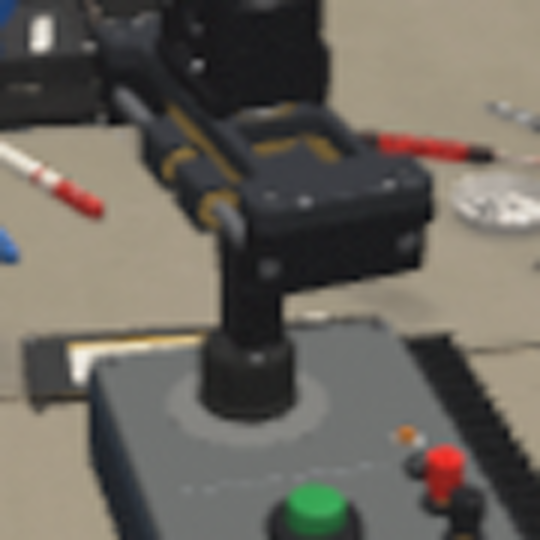

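View pics/sc5.png

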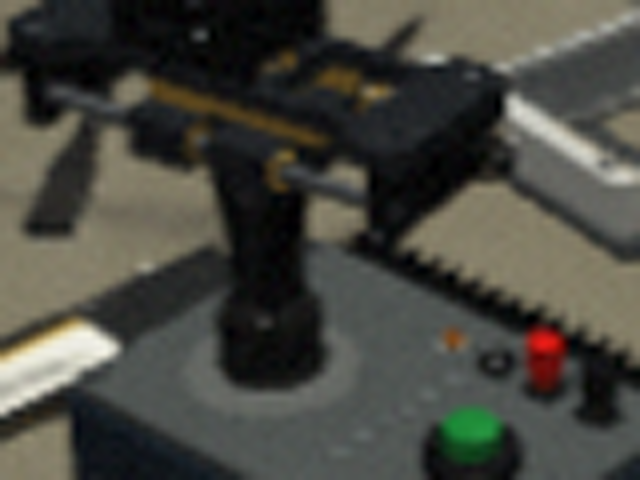

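```bash
python3 - <<'E'
from h import *
def vert(uv,n,xy):
    p,d=ray(uv,n); # closest to vertical line
    t=((np.array(xy)-p[:2])@d[:2])/(d[:2]@d[:2]); q=p+t*d; return q
print('tip side',vert((252.5,157.5),'side',(.5535,.0955)),'scene',vert((223,167.5),'scene',(.5535,.0955)))
def tri(obs):
    A=np.zeros((3,3));b=np.zeros(3)
    for uv,n,T in obs:
        p,d=ray(uv,n,T); d/=np.linalg.norm(d); M=np.eye(3)-np.outer(d,d); A+=M;b+=M@p
    X=np.linalg.solve(A,b); return X,[np.linalg.norm((np.eye(3)-np.outer(d:=ray(uv,n,T)[1]/np.linalg.norm(ray(uv,n,T)[1]),d))@(X-ray(uv,n,T)[0])) for uv,n,T in obs]
T1=np.load('T1.npy');T2=np.load('T2.npy');T3=np.load('T3.npy')
print('green',tri([((246.2,194.5),'wrist',T1),((263,183),'side',None)]))
print('green',tri([((246.2,194.5),'wrist',T1),((248.5,183),'scene',None)]))
print('knobtop w1,w2,w3',tri([((240.2,89.4),'wrist',T1),((253.3,183.7),'wrist',T2),((252.8,207),'wrist',T3)]))
print('disc',tri([((241.5,90.8),'wrist',T1),((253.2,178.2),'wrist',T2),((252.8,197.3),'wrist',T3)]))
print('red',)
E
```

```text
tip side [0.55723444 0.09469762 0.09404862] scene [0.55300589 0.09590817 0.09899759]
green (array([ 0.55954474, -0.01322691,  0.0854303 ]), [np.float64(0.0012037573612837433), np.float64(0.0012037573612840545)])
green (array([ 0.55899051, -0.01295767,  0.0871121 ]), [np.float64(0.0007334333637014005), np.float64(0.0007334333637014304)])
knobtop w1,w2,w3 (array([0.55357991, 0.09573583, 0.09320602]), [np.float64(0.0003823085094356852), np.float64(0.0005009330590698797), np.float64(0.0008023321422066576)])
disc (array([0.5537469 , 0.09624016, 0.06671391]), [np.float64(0.000842999939403989), np.float64(0.0002864986155169939), np.float64(0.001108159177637619)])
red
```

```bash
python3 - <<'E'
from h import *
def vert(uv,n,xy):
    p,d=ray(uv,n); t=((np.array(xy)-p[:2])@d[:2])/(d[:2]@d[:2]); return p+t*d
print(vert((260,148.75),'side',(.5635,.0446)))
for off in (.0435,.051,.0585):
  print(vert((260,148.75),'side',(.5538+.188*off,.0947-.982*off)))
E
python3 -m crank '[[0,0,0,0,0,0,1],[0,0,0,0,0,0,1],[0,0,0,0,0,0,1],[0,0,0,0,0,0,1],[0,0,0,0,0,0,1],[0,0,0,0,0,0,1],[0,0,0,0,0,0,1],[0,0,0,0,0,0,1]]' 5;python3 - <<'E'
from h import *
o=robot.get_obs();print(o['time'],o['position'],o['moment'],o['ft_force'],o['grip_width'])
s=vision.camera('side');cv2.imwrite('pics/s6.png',cv2.resize(s[90:190,200:310],None,fx=6,fy=6,interpolation=cv2.INTER_CUBIC))
s=vision.camera('scene');cv2.imwrite('pics/sc6.png',cv2.resize(s[110:190,180:280],None,fx=7,fy=7,interpolation=cv2.INTER_CUBIC))
E
```

```text
[0.56478815 0.04429274 0.14710905]
[0.56637249 0.05093477 0.14329468]
[0.56478618 0.04428449 0.14711379]
[0.56319987 0.03763421 0.1509329 ]
time: 5.45
position: [0.5535, 0.0955, 0.0917]
tool_rot: [0.067, -0.704, 0.704, -0.067]
ft_force: [-0.4, 0.4, 0.2]
grip_width: 0.0729
5.45 [0.55349026 0.09552043 0.09165945] [ 0.05101929  0.12479448 -0.04348906] [-0.4387302   0.40758023  0.16765333] 0.0728972102001248
```

View pics/s6.png

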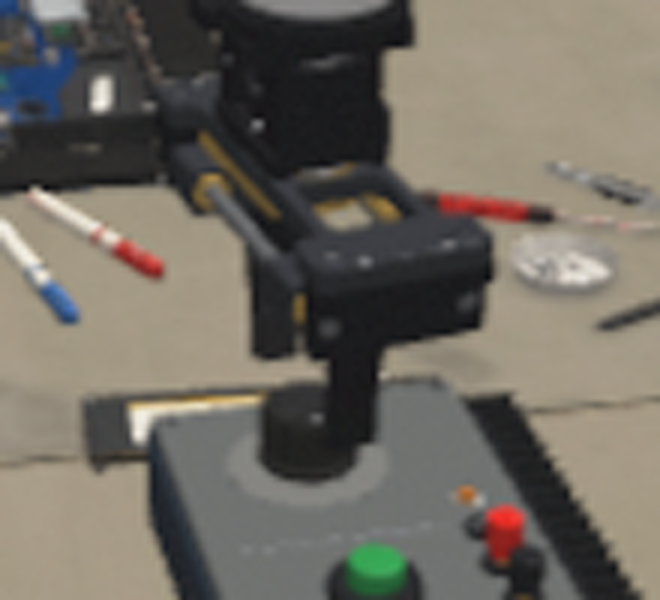

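View pics/sc6.png

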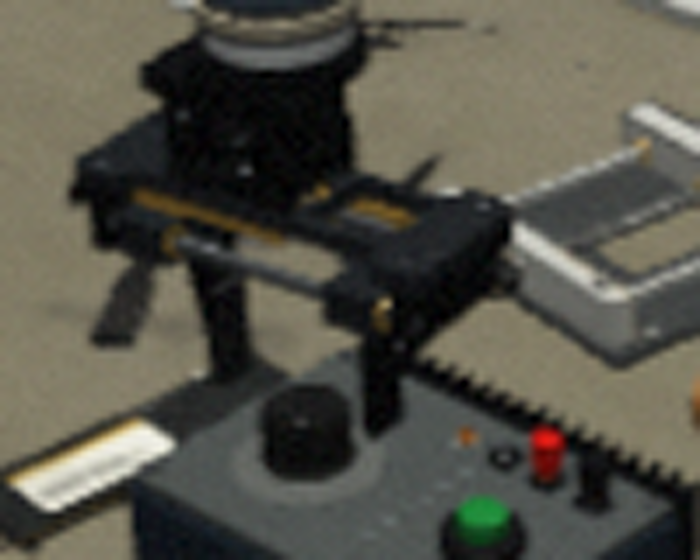

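```bash
python3 - <<'E'
from h import *
def tri(obs):
    A=np.zeros((3,3));b=np.zeros(3)
    for uv,n in obs:
        p,d=ray(uv,n); d/=np.linalg.norm(d); M=np.eye(3)-np.outer(d,d); A+=M;b+=M@p
    X=np.linalg.solve(A,b); r=[]
    for uv,n in obs:
        p,d=ray(uv,n); d/=np.linalg.norm(d); r.append(np.linalg.norm(np.cross(X-p,d)))
    return X.round(4),np.round(r,4)
print(tri([((258.7,164.2),'side'),((234.3,171.7),'scene')]))
print(tri([((245.3,148.7),'side'),((213.1,164),'scene')]))
# knob top centre: side s6 (307,405), scene sc6 (308,407)
print('knob',tri([((200+306/6,90+403/6),'side'),((180+308/7,110+405/7),'scene')]))
print('green',tri([((200+377/6,90+560/6),'side'),((180+483/7,110+513/7),'scene')]))
E
```

```text
(array([0.5652, 0.0562, 0.0953]), array([0.0004, 0.0004]))
(array([0.5459, 0.1364, 0.0983]), array([0.0002, 0.0002]))
knob (array([0.5525, 0.0904, 0.0991]), array([0.001, 0.001]))
green (array([ 0.56  , -0.0152,  0.0863]), array([0.0004, 0.0004]))
```

```bash
python3 -m crank '[[0,0.005,0,0,0,0,1],[0,0.01,0,0,0,0,1],[0,0.01,0,0,0,0,1]]' 5;python3 -m crank '[[0,0.004,0,0,0,0,1],[0,0.008,0,0,0,0,1],[0,0.008,0,0,0,0,1]]' 5
```

```text
time: 5.92
position: [0.5532, 0.0955, 0.0863]
tool_rot: [-0.067, 0.704, -0.704, 0.066]
ft_force: [-0.5, 0.1, -0.5]
grip_width: 0.0871
time: 6.3
position: [0.5533, 0.0955, 0.0824]
tool_rot: [-0.067, 0.704, -0.704, 0.066]
ft_force: [0.1, 0.6, 0.6]
grip_width: 0.087
```

```bash
python3 -m crank '[[0,0.003,0,0,0,0,1],[0,0.003,0,0,0,0,1]]' 5;python3 -m crank '[[0,0.004,0,0,0,0,1],[0,0.004,0,0,0,0,1]]' 5;python3 -m crank '[[0,0.004,0,0,0,0,1],[0,0.004,0,0,0,0,1]]' 5
```

```text
time: 6.55
position: [0.5534, 0.0955, 0.081]
tool_rot: [-0.067, 0.704, -0.704, 0.066]
ft_force: [-0.3, -0.3, 0.2]
grip_width: 0.087
time: 6.8
position: [0.5533, 0.0955, 0.079]
tool_rot: [-0.067, 0.704, -0.704, 0.066]
ft_force: [-0.7, -0.4, 0.8]
grip_width: 0.0871
time: 7.05
position: [0.5533, 0.0956, 0.077]
tool_rot: [-0.067, 0.704, -0.704, 0.066]
ft_force: [0.3, -0.4, 0.4]
grip_width: 0.0872
```

```bash
python3 -m crank '[[0,0.005,0,0,0,0,1],[0,0.009,0,0,0,0,1],[0,0.009,0,0,0,0,1]]' 5; python3 -m crank '[[0,0,0,0,0,0,-1],[0,0,0,0,0,0,-1],[0,0,0,0,0,0,-1],[0,0,0,0,0,0,-1],[0,0,0,0,0,0,-1],[0,0,0,0,0,0,-1],[0,0,0,0,0,0,-1]]' 5; python3 - <<'E'
from h import *
s=vision.camera('side');cv2.imwrite('pics/s7.png',cv2.resize(s[90:190,200:310],None,fx=6,fy=6,interpolation=cv2.INTER_CUBIC))
o=robot.get_obs();print(o['time'],o['position'],o['moment'],o['ft_force'],o['grip_width'])
E
```

```text
time: 7.42
position: [0.5533, 0.0955, 0.0724]
tool_rot: [-0.067, 0.704, -0.704, 0.066]
ft_force: [-0.3, -0.3, 0.5]
grip_width: 0.0869
time: 8.3
position: [0.5534, 0.0962, 0.0727]
tool_rot: [-0.066, 0.704, -0.704, 0.066]
ft_force: [-0.2, 3.7, 0.2]
grip_width: 0.042
8.35 [0.55336822 0.09612123 0.07266526] [ 0.69325859  0.16307108 -0.02768641] [-0.18116164  3.97501506  0.36459553] 0.04183620256629612
```

View pics/s7.png

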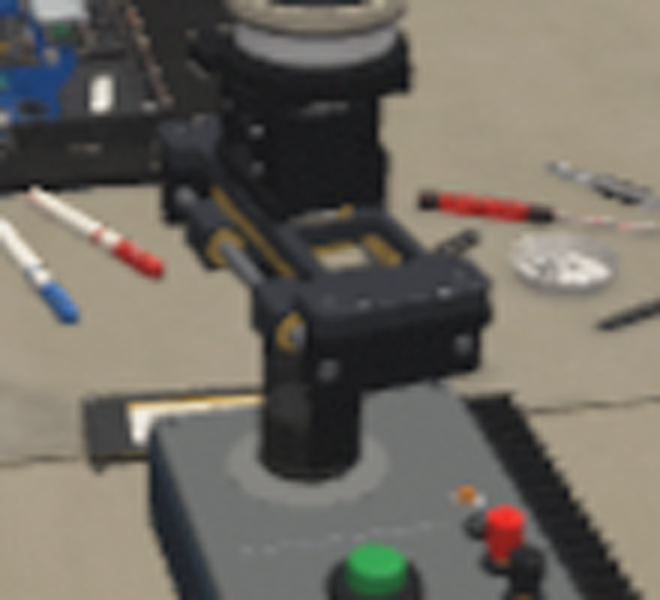

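```bash
python3 -m crank '[[0,0,-0.0024,0,0,0,-1],[0,0,-0.0024,0,0,0,-1],[0,0,-0.0024,0,0,0,-1]]' 20; python3 - <<'E'
from h import *
o=robot.get_obs();print(o['time'],o['position'],o['moment'],o['ft_force'],o['grip_width'],o['q'][5])
E
```

```text
time: 8.72
position: [0.5533, 0.0963, 0.0726]
tool_rot: [0.067, -0.704, 0.704, -0.067]
ft_force: [0.2, -1.2, 0.2]
grip_width: 0.0412
8.725 [0.55333423 0.09626626 0.07264843] [-0.12212716  0.08011214  0.04103732] [ 0.17002574 -1.15376263  0.1596202 ] 0.04118088406088494 1.3563585526058897
```

```bash
cat > r.py <<'E'
from h import *
o=robot.get_obs(); M=R.from_quat(o['tool_rot']).as_matrix(); 
print('READ t %.2f yaw %.2f Mz %.3f F %s w %.4f pos %s q6 %.3f tq6 %.3f'%(o['time'],np.degrees(np.arctan2(M[1,2],M[0,2])),o['moment'][2],o['ft_force'].round(1),o['grip_width'],o['position'].round(4),o['q'][5],o['joint_torque'][5]))
E
python3 r.py
for i in 1; do python3 -m crank '[[0,0,0,0,-0.01,0,-1],[0,0,0,0,-0.01,0,-1]]' 20 >/dev/null; python3 r.py;  python3 -m crank '[[0,0,0,0,-0.01,0,-1],[0,0,0,0,-0.01,0,-1]]' 20 >/dev/null; python3 r.py; python3 -m crank '[[0,0,0,0,-0.02,0,-1],[0,0,0,0,-0.02,0,-1]]' 20 >/dev/null; python3 r.py; python3 -m crank '[[0,0,0,0,-0.02,0,-1],[0,0,0,0,-0.02,0,-1]]' 20 >/dev/null; python3 r.py; python3 -m crank '[[0,0,0,0,-0.02,0,-1],[0,0,0,0,-0.02,0,-1]]' 20 >/dev/null; python3 r.py; python3 -m crank '[[0,0,0,0,-0.02,0,-1],[0,0,0,0,-0.02,0,-1]]' 20 >/dev/null; python3 r.py; python3 -m crank '[[0,0,0,0,-0.02,0,-1],[0,0,0,0,-0.02,0,-1]]' 20 >/dev/null; python3 r.py; done
```

```text
READ t 8.72 yaw -79.19 Mz 0.041 F [ 0.2 -1.2  0.2] w 0.0412 pos [0.5533 0.0963 0.0726] q6 1.356 tq6 0.014
READ t 8.97 yaw -77.40 Mz -0.188 F [ 0.8 -0.9  0. ] w 0.0413 pos [0.5534 0.0963 0.0727] q6 1.325 tq6 -0.248
READ t 9.22 yaw -75.57 Mz -0.194 F [ 0.5 -2.5 -0.7] w 0.0413 pos [0.5534 0.0964 0.0727] q6 1.293 tq6 -0.241
READ t 9.47 yaw -72.00 Mz -0.141 F [ 0.2 -2.2  1.3] w 0.0418 pos [0.5534 0.0965 0.0727] q6 1.231 tq6 -0.162
READ t 9.72 yaw -68.43 Mz 0.007 F [ 0.  -2.8 -0.5] w 0.0413 pos [0.5533 0.0965 0.0727] q6 1.169 tq6 -0.065
READ t 9.97 yaw -64.85 Mz 0.155 F [ 0.6 -2.7  0.4] w 0.0414 pos [0.5533 0.0965 0.0727] q6 1.106 tq6 0.031
READ t 10.22 yaw -61.27 Mz 0.208 F [ 0.2 -3.  -0.2] w 0.0413 pos [0.5533 0.0966 0.0727] q6 1.044 tq6 0.116
READ t 10.47 yaw -57.71 Mz 0.184 F [ 0.2 -3.1  0.5] w 0.0414 pos [0.5532 0.0966 0.0727] q6 0.982 tq6 0.062
```

```bash

python3 -m crank '[[0,0,0,0,-0.04,0,-1],[0,0,0,0,-0.08,0,-1],[0,0,0,0,-0.12,0,-1],[0,0,0,0,-0.13,0,-1],[0,0,0,0,-0.13,0,-1]]' 20 >/dev/null; python3 r.py
python3 -m crank '[[0,0,0,0,-0.01,0,-1],[0,0,0,0,-0.01,0,-1]]' 20 >/dev/null; python3 r.py
python3 -m crank '[[0,0,0,0,-0.01,0,-1],[0,0,0,0,-0.01,0,-1]]' 20 >/dev/null; python3 r.py
python3 -m crank '[[0,0,0,0,-0.01,0,-1],[0,0,0,0,-0.01,0,-1]]' 20 >/dev/null; python3 r.py
```

```text
READ t 11.10 yaw -34.35 Mz 0.003 F [-0.3 -2.1  1. ] w 0.0413 pos [0.553  0.0969 0.0727] q6 0.573 tq6 -0.015
READ t 11.35 yaw -32.47 Mz -0.171 F [-0.7 -0.4  2.2] w 0.0414 pos [0.553  0.097  0.0727] q6 0.540 tq6 -0.228
READ t 11.60 yaw -30.60 Mz -0.245 F [-1.5 -0.2  2.2] w 0.0412 pos [0.553  0.097  0.0727] q6 0.508 tq6 -0.237
READ t 11.85 yaw -28.77 Mz -0.120 F [-1.1  1.6  3.8] w 0.0417 pos [0.553  0.0969 0.0727] q6 0.476 tq6 -0.190
```

```bash

python3 -m crank '[[0,0,0,0,-0.04,0,-1],[0,0,0,0,-0.08,0,-1],[0,0,0,0,-0.095,0,-1],[0,0,0,0,-0.095,0,-1]]' 20 >/dev/null; python3 r.py
python3 -m crank '[[0,0,0,0,-0.01,0,-1],[0,0,0,0,-0.01,0,-1]]' 20 >/dev/null; python3 r.py
python3 -m crank '[[0,0,0,0,-0.01,0,-1],[0,0,0,0,-0.01,0,-1]]' 20 >/dev/null; python3 r.py
python3 -m crank '[[0,0,0,0,-0.01,0,-1],[0,0,0,0,-0.01,0,-1]]' 20 >/dev/null; python3 r.py
```

```text
READ t 12.35 yaw -11.69 Mz 0.046 F [-2.2  1.7  4.3] w 0.0411 pos [0.5527 0.097  0.0727] q6 0.178 tq6 -0.056
READ t 12.60 yaw -9.93 Mz -0.180 F [-3.1  2.6  5.1] w 0.0414 pos [0.5527 0.097  0.0726] q6 0.147 tq6 -0.241
READ t 12.85 yaw -8.05 Mz -0.151 F [-4.6  2.4  5.3] w 0.0414 pos [0.5527 0.097  0.0726] q6 0.114 tq6 -0.229
READ t 13.10 yaw -6.24 Mz -0.147 F [-3.8  2.1  5.8] w 0.0415 pos [0.5527 0.097  0.0727] q6 0.083 tq6 -0.184
```

```bash

python3 -m crank '[[0,0,0,0,-0.04,0,-1],[0,0,0,0,-0.08,0,-1],[0,0,0,0,-0.095,0,-1],[0,0,0,0,-0.095,0,-1]]' 20 >/dev/null; python3 r.py
python3 -m crank '[[0,0,0,0,-0.01,0,-1],[0,0,0,0,-0.01,0,-1]]' 20 >/dev/null; python3 r.py
python3 -m crank '[[0,0,0,0,-0.01,0,-1],[0,0,0,0,-0.01,0,-1]]' 20 >/dev/null; python3 r.py
python3 -m crank '[[0,0,0,0,-0.01,0,-1],[0,0,0,0,-0.01,0,-1]]' 20 >/dev/null; python3 r.py
```

```text
READ t 13.60 yaw 10.92 Mz 0.024 F [-4.5  3.3  6.4] w 0.0414 pos [0.5524 0.0969 0.0726] q6 -0.216 tq6 -0.052
READ t 13.85 yaw 12.65 Mz -0.232 F [-5.1  1.8  6.1] w 0.0415 pos [0.5524 0.097  0.0727] q6 -0.247 tq6 -0.229
READ t 14.10 yaw 14.45 Mz -0.164 F [-4.1  2.3  5.3] w 0.0417 pos [0.5523 0.097  0.0726] q6 -0.278 tq6 -0.228
READ t 14.35 yaw 16.27 Mz -0.191 F [-4.9  2.3  6.3] w 0.0411 pos [0.5523 0.097  0.0726] q6 -0.310 tq6 -0.181
```

```bash

python3 -m crank '[[0,0,0,0,-0.04,0,-1],[0,0,0,0,-0.08,0,-1],[0,0,0,0,-0.095,0,-1],[0,0,0,0,-0.095,0,-1]]' 20 >/dev/null; python3 r.py
python3 -m crank '[[0,0,0,0,-0.01,0,-1],[0,0,0,0,-0.01,0,-1]]' 20 >/dev/null; python3 r.py
python3 -m crank '[[0,0,0,0,-0.01,0,-1],[0,0,0,0,-0.01,0,-1]]' 20 >/dev/null; python3 r.py
python3 -m crank '[[0,0,0,0,-0.01,0,-1],[0,0,0,0,-0.01,0,-1]]' 20 >/dev/null; python3 r.py
```

```text
READ t 14.85 yaw 33.42 Mz -0.001 F [-4.9  3.   6.6] w 0.0415 pos [0.552  0.0968 0.0726] q6 -0.609 tq6 -0.049
READ t 15.10 yaw 35.16 Mz -0.218 F [-4.3  1.5  6.6] w 0.0414 pos [0.552  0.0969 0.0726] q6 -0.640 tq6 -0.226
READ t 15.35 yaw 36.96 Mz -0.190 F [-5.   3.1  5.8] w 0.0413 pos [0.552  0.0969 0.0726] q6 -0.671 tq6 -0.223
READ t 15.60 yaw 38.77 Mz -0.168 F [-5.3  2.2  6. ] w 0.0413 pos [0.5519 0.0968 0.0726] q6 -0.702 tq6 -0.180
```

```bash

python3 -m crank '[[0,0,0,0,-0.04,0,-1],[0,0,0,0,-0.08,0,-1],[0,0,0,0,-0.095,0,-1],[0,0,0,0,-0.095,0,-1]]' 20 >/dev/null; python3 r.py
python3 -m crank '[[0,0,0,0,-0.01,0,-1],[0,0,0,0,-0.01,0,-1]]' 20 >/dev/null; python3 r.py
python3 -m crank '[[0,0,0,0,-0.01,0,-1],[0,0,0,0,-0.01,0,-1]]' 20 >/dev/null; python3 r.py
python3 -m crank '[[0,0,0,0,-0.01,0,-1],[0,0,0,0,-0.01,0,-1]]' 20 >/dev/null; python3 r.py
```

```text
READ t 16.10 yaw 55.93 Mz 0.037 F [-5.9  2.2  7.4] w 0.0415 pos [0.5517 0.0966 0.0726] q6 -1.002 tq6 -0.049
READ t 16.35 yaw 57.67 Mz -0.249 F [-4.9  1.8  6.4] w 0.0415 pos [0.5517 0.0966 0.0726] q6 -1.032 tq6 -0.226
READ t 16.60 yaw 59.46 Mz -0.182 F [-4.9  1.6  6.4] w 0.0414 pos [0.5517 0.0966 0.0726] q6 -1.064 tq6 -0.226
READ t 16.85 yaw 61.27 Mz -0.182 F [-5.2 -0.4  6.8] w 0.0419 pos [0.5517 0.0966 0.0726] q6 -1.095 tq6 -0.225
```

```bash

python3 -m crank '[[0,0,0,0,-0.005,0,-1],[0,0,0,0,-0.005,0,-1]]' 20 >/dev/null; python3 r.py
```

```text
READ t 17.10 yaw 62.13 Mz -0.270 F [-5.7  0.8  6.5] w 0.0416 pos [0.5518 0.0965 0.0726] q6 -1.110 tq6 -0.333
```

```bash

python3 -m crank '[[0,0,0,0,-0.004,0,-1],[0,0,0,0,-0.004,0,-1]]' 20 >/dev/null; python3 r.py
```

```text
READ t 17.35 yaw 62.82 Mz -0.434 F [-5.4  0.9  6.7] w 0.0416 pos [0.5518 0.0965 0.0726] q6 -1.122 tq6 -0.439
```

```bash

python3 -m crank '[[0,0,0,0,0.02,0,-1],[0,0,0,0,0.039,0,-1],[0,0,0,0,0.039,0,-1]]' 20 >/dev/null; python3 r.py
python3 -m crank '[[0,0,0,0,0.04,0,-1],[0,0,0,0,0.08,0,-1],[0,0,0,0,0.12,0,-1],[0,0,0,0,0.125,0,-1],[0,0,0,0,0.125,0,-1]]' 20 >/dev/null; python3 r.py
python3 -m crank '[[0,0,0,0,0.015,0,-1],[0,0,0,0,0.015,0,-1]]' 20 >/dev/null; python3 r.py
python3 -m crank '[[0,0,0,0,-0.015,0,-1],[0,0,0,0,-0.015,0,-1]]' 20 >/dev/null; python3 r.py
```

```text
READ t 17.73 yaw 55.88 Mz -0.065 F [-5.1  1.3  6.3] w 0.0417 pos [0.5517 0.0966 0.0726] q6 -1.001 tq6 0.018
READ t 18.35 yaw 33.39 Mz -0.039 F [-4.4  2.4  6. ] w 0.0414 pos [0.552  0.0968 0.0726] q6 -0.608 tq6 -0.015
READ t 18.60 yaw 30.75 Mz 0.204 F [-5.6  1.6  6.1] w 0.0413 pos [0.5521 0.0968 0.0726] q6 -0.562 tq6 0.229
READ t 18.85 yaw 33.42 Mz 0.029 F [-4.6  2.4  6.3] w 0.0412 pos [0.552  0.0968 0.0726] q6 -0.609 tq6 -0.053
```

```bash

python3 -m crank '[[0,0,0,0,0.04,0,-1],[0,0,0,0,0.08,0,-1],[0,0,0,0,0.12,0,-1],[0,0,0,0,0.125,0,-1],[0,0,0,0,0.125,0,-1]]' 20 >/dev/null; python3 r.py
python3 -m crank '[[0,0,0,0,0.04,0,-1],[0,0,0,0,0.08,0,-1],[0,0,0,0,0.12,0,-1],[0,0,0,0,0.125,0,-1],[0,0,0,0,0.125,0,-1]]' 20 >/dev/null; python3 r.py
python3 -m crank '[[0,0,0,0,0.04,0,-1],[0,0,0,0,0.08,0,-1],[0,0,0,0,0.12,0,-1],[0,0,0,0,0.125,0,-1],[0,0,0,0,0.125,0,-1]]' 20 >/dev/null; python3 r.py
python3 -m crank '[[0,0,0,0,0.04,0,-1],[0,0,0,0,0.08,0,-1],[0,0,0,0,0.12,0,-1],[0,0,0,0,0.125,0,-1],[0,0,0,0,0.125,0,-1]]' 20 >/dev/null; python3 r.py
python3 -m crank '[[0,0,0,0,0.02,0,-1],[0,0,0,0,0.02,0,-1]]' 20 >/dev/null; python3 r.py
python3 -m crank '[[0,0,0,0,0.04,0,-1],[0,0,0,0,0.08,0,-1],[0,0,0,0,0.1,0,-1],[0,0,0,0,0.105,0,-1],[0,0,0,0,0.105,0,-1]]' 20 >/dev/null; python3 r.py
```

```text
READ t 19.48 yaw 10.89 Mz -0.026 F [-3.6  3.2  5.7] w 0.0415 pos [0.5523 0.097  0.0726] q6 -0.216 tq6 -0.016
READ t 20.10 yaw -11.58 Mz -0.004 F [-3.6  3.2  4.5] w 0.0415 pos [0.5527 0.0969 0.0726] q6 0.176 tq6 -0.018
READ t 20.73 yaw -34.06 Mz -0.036 F [-3.7  2.6  3.9] w 0.0413 pos [0.5531 0.0968 0.0727] q6 0.569 tq6 -0.007
READ t 21.35 yaw -56.56 Mz 0.036 F [-3.5  0.9  4.5] w 0.0415 pos [0.5533 0.0966 0.0726] q6 0.961 tq6 -0.002
READ t 21.60 yaw -60.14 Mz 0.198 F [-2.5  1.1  4.6] w 0.0415 pos [0.5534 0.0965 0.0727] q6 1.024 tq6 0.239
READ t 22.23 yaw -79.10 Mz 0.008 F [-2.  -0.5  4.4] w 0.0420 pos [0.5535 0.0963 0.0727] q6 1.355 tq6 0.018
```

```bash

python3 -m crank '[[0,0,0,0,0,0,-1],[0,0,0,0,0,0,-1],[0,0,0,0,0,0,1],[0,0,0,0,0,0,1],[0,0,0,0,0,0,1],[0,0,0,0,0,0,1],[0,0,0,0,0,0,1],[0,0,0,0,0,0,1]]' 5; python3 r.py
python3 -m crank '[[0,-0.05,0,0,0,0,1],[0,-0.12,0,0,0,0,1],[0,-0.12,0,0,0,0,1],[0,-0.12,0,0,0,0,1]]' 5; python3 r.py
```

```text
time: 23.22
position: [0.5533, 0.0967, 0.0727]
tool_rot: [-0.067, 0.704, -0.704, 0.067]
ft_force: [0.8, 0.3, 0.1]
grip_width: 0.0855
READ t 23.23 yaw -79.20 Mz -0.067 F [0.8 0.3 0.1] w 0.0855 pos [0.5533 0.0967 0.0727] q6 1.356 tq6 -0.000
time: 23.72
position: [0.5527, 0.0967, 0.1322]
tool_rot: [-0.067, 0.704, -0.704, 0.066]
ft_force: [-0.4, 0.2, 0.2]
grip_width: 0.0875
READ t 23.73 yaw -79.20 Mz 0.016 F [-0.4  0.2  0.2] w 0.0875 pos [0.5527 0.0967 0.1322] q6 1.356 tq6 0.001
```

```bash

python3 -m crank '[[0.015,0,0.1,0,0,0,-1],[0.032,0,0.218,0,0,0,-1],[0.032,0,0.218,0,0,0,-1],[0.032,0,0.218,0,0,0,-1],[0.032,0,0.218,0,0,0,-1],[0.032,0.02,0.218,0,0,0,-1],[0.032,0.05,0.218,0,0,0,-1],[0.032,0.05,0.218,0,0,0,-1],[0.032,0.05,0.218,0,0,0,-1]]' 20; python3 r.py;  python3 - <<'E'
from h import *
s=vision.camera('side');cv2.imwrite('pics/s8.png',cv2.resize(s[100:220,200:320],None,fx=5,fy=5,interpolation=cv2.INTER_CUBIC))
s=vision.camera('scene');cv2.imwrite('pics/sc8.png',cv2.resize(s[120:220,190:290],None,fx=6,fy=6,interpolation=cv2.INTER_CUBIC))
E
```

```text
time: 24.85
position: [0.5579, -0.0132, 0.1073]
tool_rot: [-0.067, 0.704, -0.704, 0.066]
ft_force: [-0.1, 0.1, -0.4]
grip_width: 0.0055
READ t 24.85 yaw -79.19 Mz 0.007 F [-0.1  0.1 -0.4] w 0.0055 pos [ 0.5579 -0.0132  0.1073] q6 1.158 tq6 -0.000
```

View pics/s8.png

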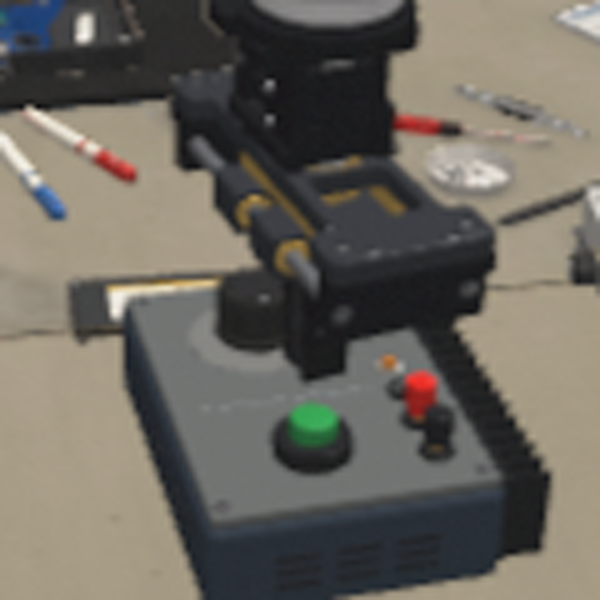

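View pics/sc8.png

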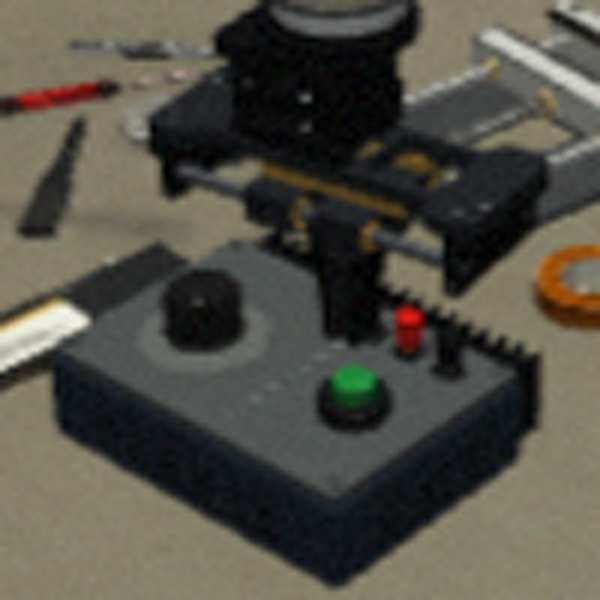

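```bash

python3 -m crank '[[0,0.02,0,0,0,0,-1],[0,0.044,0,0,0,0,-1],[0,0.044,0,0,0,0,-1],[0,0.044,0,0,0,0,-1]]' 20 >/dev/null; python3 r.py
python3 -m crank '[[0,0.006,0,0,0,0,-1],[0,0.006,0,0,0,0,-1]]' 20 >/dev/null; python3 r.py
python3 -m crank '[[0,0.006,0,0,0,0,-1],[0,0.006,0,0,0,0,-1]]' 20 >/dev/null; python3 r.py
```

```text
READ t 25.45 yaw -79.21 Mz -0.041 F [0.6 0.1 0.5] w 0.0003 pos [ 0.5579 -0.0134  0.0854] q6 1.158 tq6 -0.000
READ t 25.70 yaw -79.20 Mz 0.084 F [ 0.8 -0.5 -0.8] w 0.0002 pos [ 0.5579 -0.0133  0.0826] q6 1.158 tq6 0.000
READ t 25.95 yaw -79.20 Mz -0.063 F [ 0.5 -0.4  2.3] w 0.0001 pos [ 0.5583 -0.0134  0.0798] q6 1.158 tq6 -0.000
```

Contact has begun (2.3 N at TCP 0.0798). I'll press on in small steps until the force rises past 5 N.

```bash

python3 -m crank '[[0,0.006,0,0,0,0,-1],[0,0.006,0,0,0,0,-1]]' 20 >/dev/null; python3 r.py
python3 -m crank '[[0,0.003,0,0,0,0,-1],[0,0.003,0,0,0,0,-1]]' 20 >/dev/null; python3 r.py
python3 -m crank '[[0,0.002,0,0,0,0,-1],[0,0.002,0,0,0,0,-1]]' 20 >/dev/null; python3 r.py
```

```text
READ t 26.20 yaw -79.20 Mz 0.055 F [0.3 0.8 3.5] w 0.0003 pos [ 0.5583 -0.0134  0.0768] q6 1.158 tq6 0.001
READ t 26.45 yaw -79.21 Mz 0.012 F [0.2 0.1 4.1] w 0.0006 pos [ 0.5583 -0.0134  0.0753] q6 1.158 tq6 0.001
READ t 26.70 yaw -79.20 Mz 0.007 F [-0.   0.2  4.8] w 0.0005 pos [ 0.5583 -0.0134  0.0745] q6 1.158 tq6 0.000
```

```bash

python3 -m crank '[[0,0.003,0,0,0,0,-1],[0,0.003,0,0,0,0,-1]]' 20 >/dev/null; python3 r.py
python3 -m crank '[[0,0.002,0,0,0,0,-1],[0,0.002,0,0,0,0,-1]]' 20 >/dev/null; python3 r.py
```

```text
READ t 26.95 yaw -79.19 Mz 0.026 F [-1.8 -0.  14.9] w 0.0007 pos [ 0.5584 -0.0134  0.0743] q6 1.158 tq6 -0.001
READ t 27.20 yaw -79.19 Mz 0.002 F [-4.2  0.3 20.6] w 0.0001 pos [ 0.5584 -0.0134  0.0742] q6 1.158 tq6 -0.002
```

Hard bottom reached. Now lift clear and check.

```bash

python3 -m crank '[[0,-0.02,0,0,0,0,-1],[0,-0.1,0,0,0,0,-1],[0,-0.2,0,0,0,0,-1],[0,-0.24,0,0,0,0,-1],[0,-0.24,0,0,0,0,-1],[0,-0.24,0,0,0,0,-1],[0,-0.24,0,0,0,0,-1]]' 20 >/dev/null; python3 r.py
python3 - <<'E'
from h import *
s=vision.camera('side');cv2.imwrite('pics/s9.png',cv2.resize(s[100:220,200:320],None,fx=5,fy=5,interpolation=cv2.INTER_CUBIC))
E
```

```text
READ t 28.07 yaw -79.20 Mz -0.033 F [ 1.   0.1 -0.5] w 0.0003 pos [ 0.5568 -0.0131  0.1899] q6 1.158 tq6 -0.000
```

View pics/s9.png

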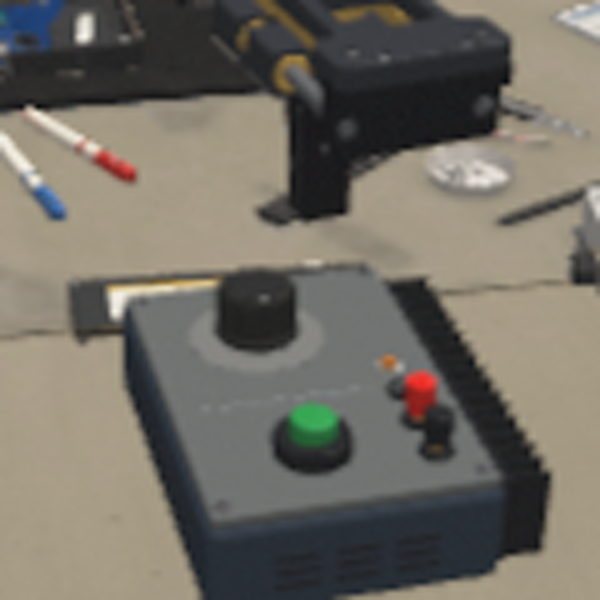

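The picture shows the green cap up again at about (315, 420) and the knob clear at (257, 310). The gripper hangs well above the box and the battery has not moved. I'm handing the job in.

```bash
python3 -c "
from rig import robot; print(robot.hand_in())"
```

```text
the job is handed in; nothing more can be done
None
```

I set the knob six clicks clockwise from its anticlockwise stop, pressed the green button once, and handed the job in at about 28 s. The hand-in reports no verdict.

- **Knob, anticlockwise:** I gripped it with 20 N and felt six clicks before the stop. There the torque kept rising instead of falling, up to about 0.44 N m, which is under the 0.65 N m limit. I then backed off to rest 0, where the torque was nil.
- **Knob, clockwise:** I turned it six clicks of 22.5°, from a jaw angle of +55.9° to -79.1°. The torque was close to nil at each rest, and there was no sign of the grip slipping. I then let go.
- **Button:** It started to move at about 2 N, reached about 5 N near the bottom, and then met a hard stop. The force peaked at about 21 N before I lifted off.
- **Last checks:** The side picture shows the button up, the gripper clear of the box and the battery in place. The tool force is about zero. The bins are outside that last cropped picture, but the arm never went near them. No picture can show which rest the knob is in, so rest 6 follows from the felt clicks.

**Disagreement with the description:** the fingertips sit about 6 mm behind the TCP, not 14 mm ahead of it as stated. My first grip therefore closed on air just above the knob. I measured the tip height in two views, came down in small steps while watching the force, and gripped again properly.

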